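# Tap the cordless lamp to the centre of its charging pad

### The job

The cordless lamp was put back off-centre on its round charging pad, so it does not charge. With the fingertips, nudge it lightly by the edge of its foot until the foot sits centred on the pad with an even margin all round, then come away. It is wobbly: do not pinch, lift, knock or tip it, touch nothing above its foot, and leave the other things on the bench where they are.

Things in the scene. Friction and masses are not known exactly. Their poses are not given: they have to be found in the camera images.
- lamp: Cordless bench lamp, loose, 192 mm tall, about 0.4 kg (hidden: 0.7 to 1.4 times that), standing off-centre on the pad, its foot partly over the edge, turned any way about z. It stands only on a ring of rubber studs 40 mm across, so it is wobbly. Origin: centre of its underside, on the foot's axis, level with the pad's top face; z up.
- lamp_foot (a point): Centre of the lamp's foot, half-way up its wall, 18 mm above the lamp's origin. The foot is a dark upright cylinder, 110 mm in diameter, its wall running from 8 to 28 mm above the pad's top. Pushed on the wall at half height or lower it slides (about 1 to 4 N, friction about 0.6) and stops where the push stops; pushed higher, or jerked, the lamp may tip.
- lamp_neck: The lamp above its foot, fixed to it, not to be touched: a stem 12 mm thick on the foot's axis and a stubby spot head 33 mm thick reaching up to 30 mm out from the axis, 128 to 164 mm above the foot's top. The gripper's body beside it may need to lean away a little. Origin: the stem's root in the middle of the foot's top, 28 mm above the lamp's origin; x: the way the head shines.
- pad: White round wireless charging pad with a grey top, 130 mm in diameter and 18 mm high, screwed to the bench. Origin: centre of its underside, on the bench; its top face is 18 mm above. The lamp charges when the axis of its foot is within 6 mm of the pad's axis; centred, a 10 mm margin of pad shows all round the foot.
- brush: Bystander: red nylon brush, bristles down, 110 x 52 x 42 mm, near the pad. Origin: centre of its underside, x along its length.
- wax: Bystander: purple wax block, 85 x 40 x 22 mm, near the pad. Origin: centre of its underside, x along its length.
- yellow_wax: Bystander: yellow wax block, 85 x 40 x 18 mm. Origin: centre of its underside, x along its length.
- tin: Bystander: round steel tin with a clip-on lid, 75 mm across, 48 mm tall. Origin: centre of its underside.
- cork: Bystander: cork polishing block, 100 x 55 x 30 mm. Origin: centre of its underside, x along its length.
- file_guide: Bystander: orange edge-file guide with a steel file, 120 x 45 x 38 mm. Origin: centre of its underside, x along its length.
- cleaner: Bystander: blue bottle of base cleaner, 56 mm in diameter, 150 mm tall. Origin: centre of its underside.
Mind the look-alikes: they are no part of the job. What is shaped like the lamp but green is not meant.

How it is judged (in metres and radians):
At the end, for the whole second after the job is handed in: The lamp stands upright and at rest on the pad, the axis of its foot within 6 mm of the pad's axis, released; the seven bystanders are within 20 mm of where they were (horizontal distance between lamp and pad below 0.006 m and angle between lamp's own z axis and vertical below 0.03 rad and z of lamp in the frame of pad between 0.015 and 0.021 m and linear speed of lamp below 0.01 m/s and angular speed of lamp below 0.1 rad/s and distance of each of brush, wax, yellow_wax, tin, cork, file_guide, cleaner from where it was at the start of the episode below 0.02 m); the robot touches nothing.
It fails at once if the lamp is touched above its foot (0.5 N) (contact force between any of the arm, the fingers and lamp_neck above 0.5 N).
It fails at once if the lamp is pushed hard (over 15 N) or knocked along (over 0.15 m/s) (contact force between any of the arm, the fingers and lamp above 15 N or linear speed of lamp above 0.15 m/s).
It fails at once if the lamp is tipped by more than 0.2 rad (angle between lamp's own z axis and vertical above 0.2 rad).
It fails at once if the lamp is lifted by more than 8 mm or comes off the pad (z of lamp in the frame of pad above 0.026 m or z of lamp in the frame of pad below 0.01 m).
It fails at once if a bystander is shifted by more than 20 mm (distance of any of brush, wax, yellow_wax, tin, cork, file_guide, cleaner from where it was at the start of the episode above 0.02 m).
It also fails if it takes over 58 s, if anything falls off the work surface, if the arm or the gripper's body presses on something with over 40 N, if the wrist force passes 120 N, or if a joint passes its speed limit or range.

### The arm

A 6-joint arm with a two-finger parallel gripper is mounted at the origin on the work surface. World frame = base frame: x ahead of the robot, y to its left, z up, the work surface at z = 0. Lengths are in mm, angles in rad, forces in N, time in s.
With the tool pointing down it reaches from about 350 to 775 mm from the base axis. Payload 7.3 kg.
Tool frame: the origin (TCP) lies at the very end of the fingers, on their centre line; the grasp point (between the pads) lies 19 mm behind it (arm.tcp_to_grasp is the distance from the TCP to the grasp point, in mm); z points along the fingers, y is the direction in which the jaws open and shut (so a half turn about z gives the same grasp; the last joint's range is limited). The gripper opens to 92 mm and grips with 3 to 60 N. Pads are 19 mm wide; open, the fingers measure 130 mm over their backs; the gripper's body (75 mm by 190 mm) begins 47 mm behind the grasp point.
Start: joints at [1.048, 0.342, 1.524, -0, 1.275, -0.146], TCP at [193.159, 488.195, 226.741] pointing down, gripper open.
Joint ranges: [-2.53, 2.53], [-0.77, 2.02], [0.04, 2.7], [-1, 4.14], [0.28, 2.66], [-3.11, 3.11]. Speed limits (rad/s): [2.57, 2.57, 3.14, 3.14, 3.14, 3.14].

### API

Orientations are given as a unit quaternion [x, y, z, w].
In Python, from workcell import arm, capture gives the robot as it stands.
- The arm moves only by the tool jog_arm, never from a script. Its argument "deltas" is a list that holds one entry, the list of rows, each a list of 6 numbers: the shift along the tool's x, y, z scaled (see below), then the turn, a rotation vector about the tool's x, y, z scaled (see below). A call has 1 to 8 rows; each row shifts and turns the pose as measured when the row begins, along the tool's axes as they then stand; what a row does not reach is not made up. The controller multiplies each number of a shift by 3 cm and each number of a turn by 180 degrees. A row lasts 1/10 s, in which the tool goes at most 50 mm and 8.59 degrees, less where a joint would pass 70% of its speed; a pose out of reach is approached as far as the arm can. A call with a number of a shift or a turn outside -1 to 1 is refused whole. A call with a gripper value outside its range is refused whole. "hand" is the finger opening in mm, from 0 to 91.8, set as the call begins (left out, the last holds). The fingers move at their own pace and stop on an object; "force" is the grip in N (left out, the last holds). Time passes only in rows, so rows that do not move let the fingers close. It gives the time, the measured TCP pose, the force and the opening at its end, in the units of the state.
- arm.read_state(): the state, without advancing time (a new reading comes with each control period).
- capture(name): name is "side" or "top" or "wrist"; returns a dict with "color" (400x640x3 uint8, red, green, blue), "z_map" (400x640 float32, mm along the optical axis (not along the pixel's ray), 0 where there is no reading), "mtx" (3x3 intrinsics, pixels), "cam_to_world" (4x4, takes a point from camera to world coordinates). Camera axes: x right, y up, looking along -z (the intrinsics and any distortion apply to the point x, -y, -z); pixel columns grow to the right and rows downward; lengths in mm; the calibration is good to about 2 mm. A picture is of the moment at which its call begins.
- arm.job_done(): hands the job in, once; it reports no verdict.
The state is a dict: "time": time; "joint_positions": joint angles; "qd": joint speeds; "tau": joint torques, N m; "eef_pos": TCP position; "eef_rot": TCP orientation; "contact_force": force on the tool from outside, world axes, zero at the start; "wrist_torque": the same for the moment, N m; "gripper_width": opening from 0.0 (shut) to 1.0 (fully open).
Only numpy, scipy, OpenCV 4.12 (cv2) and the standard library are available. Lean on these libraries where they do the work, as an engineer would, in place of code of your own. Each camera call takes 0.05 s, during which the arm holds its last target.

## Working session

There is one attempt and no reset: what is moved stays moved. The work goes in short steps, Python scripts to look and compute and a tool call to move; the robot and the scene stay as the last step left them, time stands still between calls to the robot, and variables do not carry over. Pictures are saved under pics/ and viewed, and the job is handed in when it is done.

Besides the shell and the picture viewer there is one more tool, called as a command line: name --argument value ..., lists and objects as JSON in quotes. jog_arm: Moves the arm, as the interface text tells. Shifts and turns lie within -1 to 1; 1 stands for 3 cm of shift or 180 degrees of turn. Its arguments: {"type":"object","properties":{"deltas":{"type":"array","items":{"type":"array","items":{"type":"array","items":{"type":"number"}}}},"hand":{"type":"number"},"force":{"type":"number"}},"required":["deltas"]}

```bash
ls; mkdir -p pics; python3 - <<'E'
from workcell import arm, capture
import cv2,numpy as np
for n in ["top","side","wrist"]:
    c=capture(n); np.savez(f"{n}0.npz",**c)
    cv2.imwrite(f"pics/{n}0.png",c["color"][:,:,::-1]); print(n,c["mtx"].tolist(),np.round(c["cam_to_world"],3).tolist())
print(arm.read_state())
E
```

```text
pics
top [[460.70985245985736, 0.0, 318.68981641651834], [0.0, 460.70985245985736, 201.77888237772015], [0.0, 0.0, 1.0]] [[-0.011, 0.989, -0.145, 380.561], [-1.0, -0.013, -0.01, -2.567], [-0.012, 0.145, 0.989, 1195.361], [0.0, 0.0, 0.0, 1.0]]
side [[361.9599209910818, 0.0, 319.0532229969372], [0.0, 361.9599209910818, 196.83213975152682], [0.0, 0.0, 1.0]] [[-0.983, 0.101, -0.152, 407.173], [-0.182, -0.486, 0.855, 827.195], [0.013, 0.868, 0.496, 550.15], [0.0, 0.0, 0.0, 1.0]]
wrist [[319.29130487460134, 0.0, 324.8678207732464], [0.0, 319.29130487460134, 193.6988086952284], [0.0, 0.0, 1.0]] [[0.369, -0.902, -0.226, 134.088], [0.929, 0.358, 0.09, 512.435], [-0.001, -0.243, 0.97, 383.935], [0.0, 0.0, 0.0, 1.0]]
{'time': 0.15, 'joint_positions': array([ 1.04799418e+00,  3.42581802e-01,  1.52480135e+00, -1.04050919e-05,
        1.27538652e+00, -1.45992847e-01]), 'qd': array([ 0.00014643, -0.00051024, -0.00333797,  0.0004049 , -0.00145753,
       -0.00056446]), 'tau': array([ 1.32294219e-03, -4.31467581e+01, -2.44356018e+01,  7.18237669e-02,
        5.37318585e-02, -6.82081054e-05]), 'eef_pos': array([193.00219101, 487.9102892 , 226.19336637]), 'eef_rot': array([ 1.87290491e-01,  9.82304396e-01, -5.57548196e-04, -1.88449639e-04]), 'contact_force': array([-0.16792756,  0.09175132,  0.06529652]), 'wrist_torque': array([-0.03541059,  0.02158642,  0.00701844]), 'gripper_width': 0.9968835121392594}
```

View pics/top0.png

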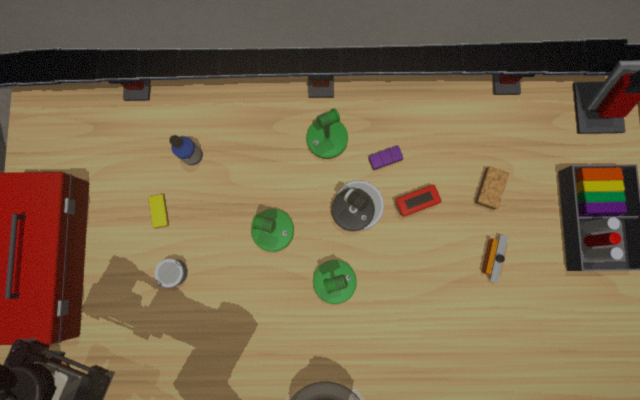

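View pics/side0.png

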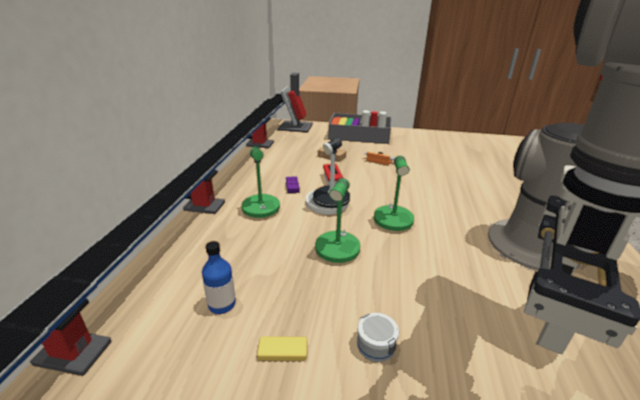

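View pics/wrist0.png

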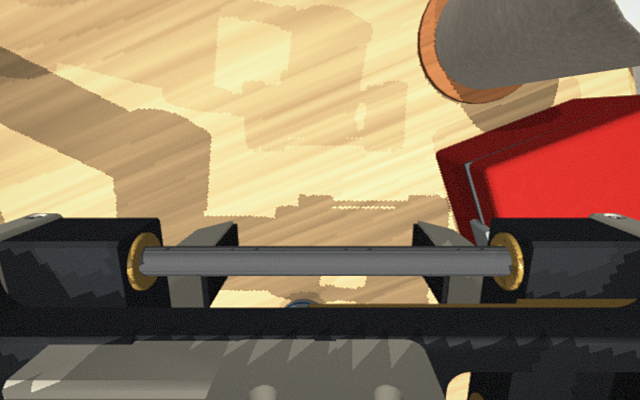

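```bash
python3 - <<'E'
import cv2,numpy as np
c=np.load("top0.npz")["color"][:,:,::-1]
cv2.imwrite("pics/topz.png",cv2.resize(c[90:310,230:460],None,fx=3.4,fy=2.7*1.0,interpolation=cv2.INTER_CUBIC)[:600])
cv2.imwrite("pics/topzz.png",cv2.resize(c[170:245,315:400],None,fx=8,fy=8,interpolation=cv2.INTER_CUBIC))
c=np.load("side0.npz")["color"][:,:,::-1]
cv2.imwrite("pics/sidez.png",cv2.resize(c[120:270,230:430],None,fx=4,fy=4,interpolation=cv2.INTER_CUBIC))
E
```

```text
(no output)
```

View pics/topzz.png

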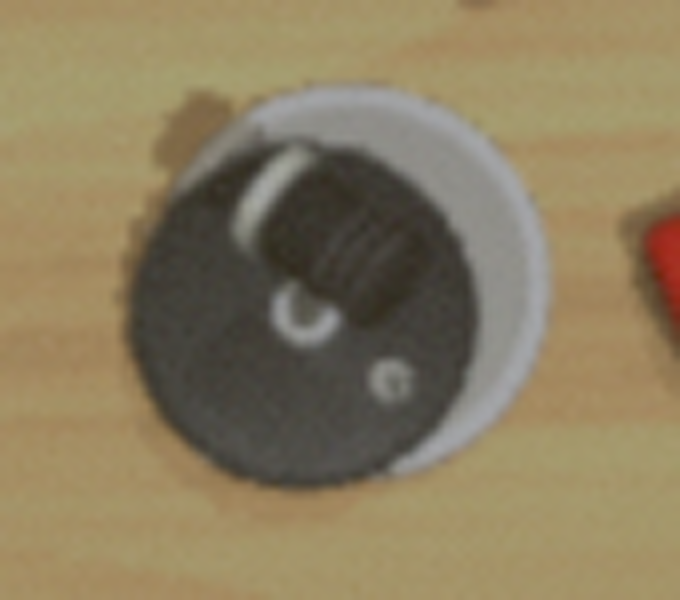

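View pics/sidez.png

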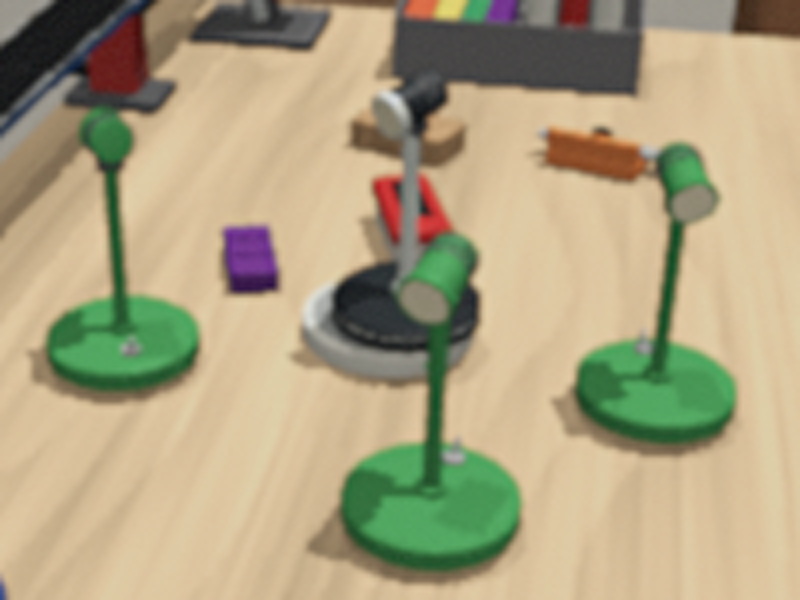

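```bash
cat > h.py <<'E'
import cv2,numpy as np
from scipy.optimize import least_squares
def ray(d,uv,z):
    uv=np.atleast_2d(uv).astype(float);K=d["mtx"];T=d["cam_to_world"]
    p=np.c_[(uv[:,0]-K[0,2])/K[0,0],-(uv[:,1]-K[1,2])/K[1,1],-np.ones(len(uv))]@T[:3,:3].T
    o=T[:3,3]; return o+p*((z-o[2])/p[:,2])[:,None]
def proj(d,P):
    P=np.atleast_2d(P);T=d["cam_to_world"];K=d["mtx"];q=(P-T[:3,3])@T[:3,:3]
    return np.c_[K[0,0]*q[:,0]/-q[:,2]+K[0,2],K[1,1]*-q[:,1]/-q[:,2]+K[1,2]]
def fit(P,r=None):
    if r: f=lambda a:np.hypot(P[:,0]-a[0],P[:,1]-a[1])-r; x0=P[:,:2].mean(0)
    else: f=lambda a:np.hypot(P[:,0]-a[0],P[:,1]-a[1])-a[2]; x0=[*P[:,:2].mean(0),60]
    s=least_squares(f,x0,loss="soft_l1",f_scale=1.0); return s.x,np.abs(s.fun).mean()
E
python3 - <<'E'
from h import *
d=np.load("top0.npz");c=d["color"][:,:,::-1]
hsv=cv2.cvtColor(c,cv2.COLOR_BGR2HSV); bg=c.astype(int)
def big(m):
    n,l,s,ce=cv2.connectedComponentsWithStats(m.astype(np.uint8));return l
roi=np.zeros(c.shape[:2],bool);roi[165:250,310:405]=1
sat=bg.max(2)-bg.min(2);v=bg.max(2)
print(c[208,345],c[180,360],c[205,382],c[205,378],c[240,330])
dark=roi&(v<85)&(sat<30)
grey=roi&(v>=85)&(sat<28)
for nm,m in(("dark",dark),("grey",grey)):
    cv2.imwrite(f"pics/{nm}.png",cv2.resize(m[165:250,310:405].astype(np.uint8)*255,None,fx=6,fy=6,interpolation=0))
# foot: subpixel radial edges from approx centre (353,209)
g=cv2.GaussianBlur(c,(3,3),0).astype(float)
def radial(cx,cy,r0,r1,ch,ths):
    out=[]
    for t in ths:
        r=np.arange(r0,r1,.25);x=(cx+r*np.cos(t)).astype(np.float32)[None];y=(cy+r*np.sin(t)).astype(np.float32)[None]
        p=cv2.remap(ch.astype(np.float32),x,y,cv2.INTER_LINEAR)[0];gr=np.abs(np.gradient(p));i=gr.argmax()
        out.append((x[0,i],y[0,i]))
    return np.array(out)
ths=np.deg2rad(np.r_[-50:200:5])   # avoid top-left shadow
f=radial(353.1,209.1,18,25,g.max(2),ths)
for r in(None,55): print("foot",fit(ray(d,f,46),r))
S=-(bg.max(2)-bg.min(2))  # low sat vs wood
S=cv2.GaussianBlur(S.astype(np.float32),(3,3),0)
p=radial(359.5,205.5,20,28,S,np.deg2rad(np.r_[-110:50:5]))
for z in (18,10):
  for r in(None,65): print("pad",z,fit(ray(d,p,z),r))
for n,uv,z in(("gA",(272,230),28),("gB",(335,282),28),("gC",(327,137),28),("brush",(418,200),42),("wax",(386,158),22)):print(n,ray(d,uv,z).round(0))
E
```

```text
[57 63 67] [121 140 151] [164 164 162] [140 144 144] [103 147 164]
foot (array([529.5441687 , -75.23214779,  54.89407759]), np.float64(0.5082470730726467))
foot (array([529.64114955, -75.1978602 ]), np.float64(0.521871366198434))
pad 18 (array([544.47408936, -93.60672494,  64.20181626]), np.float64(0.43758266247017663))
pad 18 (array([543.98723171, -92.74491851]), np.float64(0.5020199317010876))
pad 10 (array([545.58815967, -94.22551481,  64.63780835]), np.float64(0.44054073071469424))
pad 10 (array([545.36541224, -93.83421304]), np.float64(0.4522936113455822))
gA [[481. 129.  28.]]
gB [[349. -29.  28.]]
gC [[723. -14.  28.]]
brush [[ 551. -242.   42.]]
wax [[ 666. -167.   22.]]
```

```bash
cat > s.py <<'E'
import sys,numpy as np
from scipy.spatial.transform import Rotation as R
from workcell import arm
# usage: s.py x y z heading_deg lean_deg -> remaining in tool frame
a=[float(v) for v in sys.argv[1:]]
s=arm.read_state();p=s["eef_pos"];q=R.from_quat(s["eef_rot"])
h,l=np.deg2rad(a[3:5]);x=np.array([np.cos(h),np.sin(h),0]);z=np.array([0,0,-1.]);y=np.cross(z,x)
t=R.from_matrix(np.c_[x,y,z])*R.from_rotvec([0,-l,0])
d=q.inv().apply(np.array(a[:3])-p);w=(q.inv()*t).as_rotvec()
print("t",round(float(s["time"]),2),"pos",p.round(1),"F",s["contact_force"].round(2),"grip",round(float(s["gripper_width"]),3),"q",s["joint_positions"].round(2))
print("shift units",(d/30).round(2),"turn units",(w/np.pi).round(4),"deg",np.rad2deg(w).round(1))
E
python3 s.py 529.6 30 260 90 0
```

```text
t 0.15 pos [193.  487.9 226.2] F [-0.17  0.09  0.07] grip 0.997 q [ 1.05  0.34  1.52 -0.    1.28 -0.15]
shift units [-16.05 -10.07  -1.12] turn units [-4.000e-04  2.000e-04  3.801e-01] deg [-0.1  0.  68.4]
```

jog_arm --deltas '[[[0, 0, -0.2, 0, 0, 0.045], [0, 0, -0.2, 0, 0, 0.045], [0, 0, -0.2, 0, 0, 0.045], [0, 0, -0.2, 0, 0, 0.045], [0, 0, -0.2, 0, 0, 0.045], [0, 0, -0.2, 0, 0, 0.045], [0, 0, -0.2, 0, 0, 0.045], [0, 0, -0.2, 0, 0, 0.045]]]' --hand 50

```text
time: 0.95
eef_pos: [192.0, 486.2, 272.3]
eef_rot: [0.7, 0.714, -0.005, 0.001]
contact_force: [0.2, -0.7, -0.5]
gripper_width: 0.547
```

```bash
python3 s.py 529.6 30 265 90 0
```

```text
t 0.95 pos [192.  486.2 272.3] F [ 0.16 -0.65 -0.47] grip 0.547 q [1.05 0.31 1.44 0.   1.4  1.03]
shift units [-15.42  10.96   0.32] turn units [-0.0016  0.0027  0.0061] deg [-0.3  0.5  1.1]
```

jog_arm --deltas '[[[-0.96, 0.68, 0, 0, 0, 0], [-0.96, 0.68, 0, 0, 0, 0], [-0.96, 0.68, 0, 0, 0, 0], [-0.96, 0.68, 0, 0, 0, 0], [-0.96, 0.68, 0, 0, 0, 0], [-0.96, 0.68, 0, 0, 0, 0], [-0.96, 0.68, 0, 0, 0, 0], [-0.96, 0.68, 0, 0, 0, 0]]]'

```text
time: 1.75
eef_pos: [361.4, 253.0, 272.0]
eef_rot: [0.699, 0.715, -0.005, 0.001]
contact_force: [0.1, -0.5, 0.3]
gripper_width: 0.544
```

```bash
python3 s.py 529.6 30 265 90 0
```

```text
t 1.75 pos [361.4 253.  272. ] F [ 0.1  -0.48  0.32] grip 0.544 q [ 0.44  0.16  1.65 -0.01  1.35  0.42]
shift units [-7.55  5.45  0.26] turn units [-0.0022  0.0027  0.0069] deg [-0.4  0.5  1.2]
```

jog_arm --deltas '[[[-0.94, 0.68, 0, 0, 0, 0.001], [-0.94, 0.68, 0, 0, 0, 0.001], [-0.94, 0.68, 0, 0, 0, 0.001], [-0.94, 0.68, 0, 0, 0, 0.001], [-0.94, 0.68, 0, 0, 0, 0.001], [-0.94, 0.68, 0, 0, 0, 0.001], [-0.94, 0.68, 0, 0, 0, 0], [-0.5, 0.4, 0, 0, 0, 0]]]'

```text
time: 2.55
eef_pos: [523.4, 30.5, 271.0]
eef_rot: [0.707, 0.707, -0.007, -0.0]
contact_force: [-0.0, 0.2, -0.2]
gripper_width: 0.542
```

jog_arm --deltas '[[[0, 0, 0, 0, -0.042, 0], [0, 0, 0, 0, -0.042, 0], [0, 0, 0, 0, 0, 0]]]'

```text
time: 2.85
eef_pos: [525.3, 24.3, 269.5]
eef_rot: [0.703, 0.697, -0.104, 0.095]
contact_force: [0.6, -0.2, -0.2]
gripper_width: 0.546
```

```bash
python3 s.py 529.6 0 265 90 15; python3 - <<'E'
from workcell import capture
import cv2,numpy as np
for n in ["top","side","wrist"]:
    c=capture(n); np.savez(f"{n}1.npz",**c)
    cv2.imwrite(f"pics/{n}1.png",c["color"][:,:,::-1])
E
```

```text
t 2.85 pos [525.3  24.3 269.5] F [ 0.62 -0.2  -0.21] grip 0.546 q [ 0.07  0.35  1.43 -0.28  1.41  0.13]
shift units [-0.74  0.15  0.37] turn units [-0.0043  0.0065 -0.0024] deg [-0.8  1.2 -0.4]
```

View pics/wrist1.png

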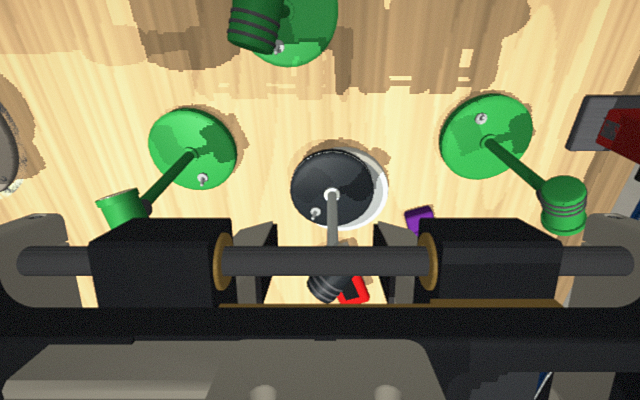

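View pics/side1.png

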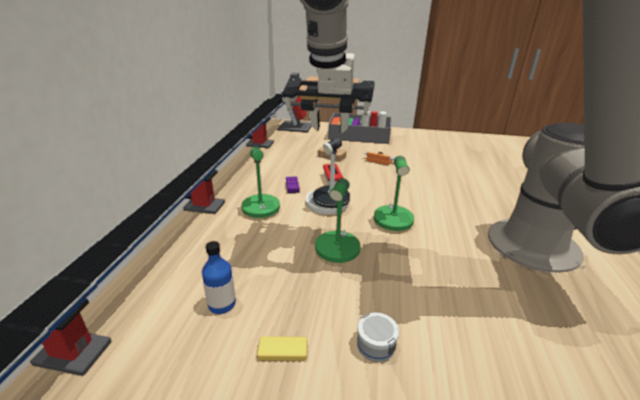

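View pics/top1.png

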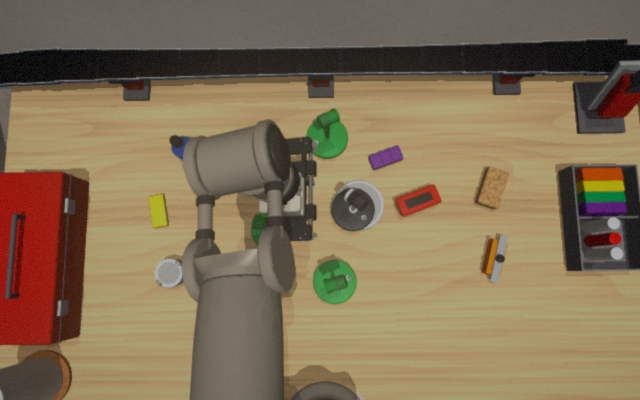

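jog_arm --deltas '[[[-0.4, 0.05, 0.1, -0.003, 0.015, 0], [-0.4, 0.05, 0, 0, 0.015, 0], [-0.1, 0.05, 0, 0, 0, 0], [0, 0, 0, 0, 0, 0]]]'

```text
time: 3.4
eef_pos: [529.6, -5.9, 275.2]
eef_rot: [0.709, 0.7, -0.061, 0.062]
contact_force: [-0.7, -0.4, 1.3]
gripper_width: 0.539
```

```bash
python3 s.py 529.6 -3 30 90 10
```

```text
t 3.4 pos [529.6  -5.9 275.2] F [-0.65 -0.42  1.28] grip 0.539 q [-0.05  0.32  1.43 -0.18  1.38 -0.01]
shift units [ 1.52 -0.02  8.03] turn units [ 0.0001  0.0001 -0.0041] deg [ 0.   0.  -0.7]
```

jog_arm --deltas '[[[0.14, 0, 0.75, 0, 0, 0], [0.14, 0, 0.75, 0, 0, 0], [0.14, 0, 0.75, 0, 0, 0], [0.14, 0, 0.75, 0, 0, 0], [0.14, 0, 0.75, 0, 0, 0], [0.14, 0, 0.75, 0, 0, 0], [0.14, 0, 0.75, 0, 0, 0], [0, 0, 0, 0, 0, 0]]]'

```text
time: 4.2
eef_pos: [530.5, -1.2, 110.8]
eef_rot: [0.709, 0.7, -0.06, 0.064]
contact_force: [0.3, -0.4, -0.7]
gripper_width: 0.543
```

```bash
python3 s.py 529.6 -3 30 90 10
```

```text
t 4.2 pos [530.5  -1.2 110.8] F [ 0.26 -0.4  -0.71] grip 0.543 q [-0.04  0.48  1.67 -0.21  0.99  0.09]
shift units [ 0.41 -0.05  2.66] turn units [ 0.0014  0.0002 -0.0044] deg [ 0.3  0.  -0.8]
```

jog_arm --deltas '[[[0.08, 0, 0.55, 0, 0, -0.002], [0.08, -0.02, 0.55, 0, 0, -0.002], [0.08, -0.02, 0.55, 0, 0, 0], [0.08, 0, 0.5, 0, 0, 0], [0.05, 0, 0.3, 0, 0, 0], [0, 0, 0, 0, 0, 0]]]'

```text
time: 4.8
eef_pos: [533.9, -1.3, 40.3]
eef_rot: [0.704, 0.705, -0.058, 0.067]
contact_force: [-0.8, 0.5, 0.6]
gripper_width: 0.544
```

```bash
python3 s.py 529.6 -3 30 90 10;  python3 - <<'E'
from workcell import capture
import cv2,numpy as np
for n in ["top","side","wrist"]:
    c=capture(n); np.savez(f"{n}2.npz",**c)
    im=c["color"][:,:,::-1]
    if n=="side": im=cv2.resize(im[110:260,230:430],None,fx=4,fy=4,interpolation=2)
    if n=="top": im=cv2.resize(im[130:270,240:430],None,fx=4,fy=4,interpolation=2)
    cv2.imwrite(f"pics/{n}2.png",im)
E
```

```text
t 4.8 pos [533.9  -1.3  40.3] F [-0.8   0.5   0.63] grip 0.544 q [-0.04  0.58  1.73 -0.24  0.82  0.12]
shift units [ 0.   -0.15  0.34] turn units [ 0.0042  0.0006 -0.    ] deg [ 0.8  0.1 -0. ]
```

View pics/wrist2.png

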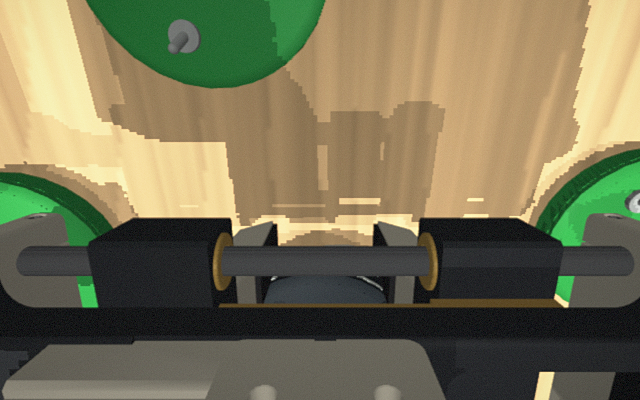

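View pics/side2.png

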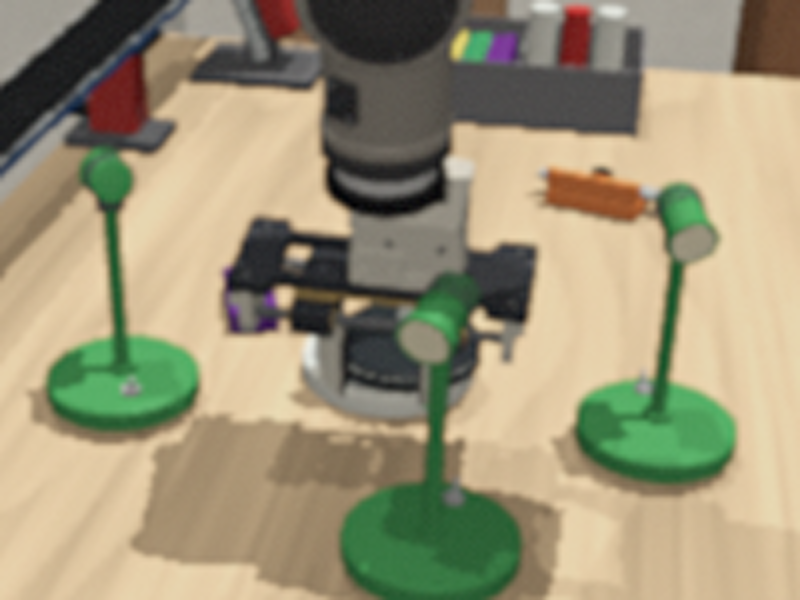

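View pics/top2.png

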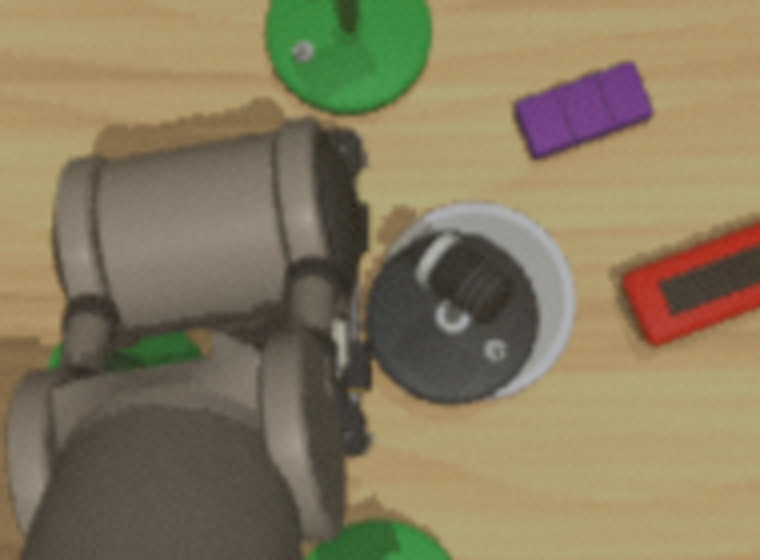

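jog_arm --deltas '[[[0.02, -0.07, 0.16, 0.002, 0, 0], [0.02, -0.06, 0.16, 0.002, 0, 0], [0, -0.02, 0.04, 0, 0, 0], [0, 0, 0, 0, 0, 0]]]'

```text
time: 5.35
eef_pos: [531.1, -2.3, 31.6]
eef_rot: [0.705, 0.704, -0.061, 0.064]
contact_force: [-0.5, 0.3, 0.1]
gripper_width: 0.544
```

```bash
python3 s.py 529.6 -20 29.5 90 10
```

```text
t 5.35 pos [531.1  -2.3  31.6] F [-0.47  0.34  0.12] grip 0.544 q [-0.04  0.6   1.74 -0.25  0.81  0.13]
shift units [-0.57 -0.05  0.17] turn units [ 0.0017  0.0007 -0.0004] deg [ 0.3  0.1 -0.1]
```

jog_arm --deltas '[[[-0.1, -0.02, 0.04, 0, 0, 0], [-0.1, -0.02, 0.04, 0, 0, 0], [-0.1, -0.02, 0.03, 0, 0, 0], [-0.08, 0, 0.02, 0, 0, 0], [0, 0, 0, 0, 0, 0]]]'

```text
time: 5.85
eef_pos: [529.2, -15.5, 29.7]
eef_rot: [0.705, 0.704, -0.061, 0.064]
contact_force: [1.1, 1.3, -1.3]
gripper_width: 0.549
```

```bash
python3 s.py 529.6 -35 29.5 90 10
```

```text
t 5.85 pos [529.2 -15.5  29.7] F [ 1.07  1.29 -1.31] grip 0.549 q [-0.07  0.6   1.75 -0.25  0.79  0.11]
shift units [-0.64  0.01  0.12] turn units [ 0.0017  0.0008 -0.0005] deg [ 0.3  0.1 -0.1]
```

jog_arm --deltas '[[[-0.05, 0, 0.009, 0, 0, 0], [-0.05, 0, 0.009, 0, 0, 0], [-0.05, 0, 0.009, 0, 0, 0], [-0.05, 0, 0.009, 0, 0, 0], [-0.05, 0, 0.009, 0, 0, 0], [-0.05, 0, 0.009, 0, 0, 0]]]'

```text
time: 6.45
eef_pos: [529.8, -23.9, 29.9]
eef_rot: [0.705, 0.704, -0.059, 0.064]
contact_force: [0.2, 3.3, 0.6]
gripper_width: 0.547
```

```bash
cat > look.py <<'E'
import sys
from h import *
from workcell import capture
d=capture("top");k=sys.argv[1];np.savez(f"top{k}.npz",**d)
c=d["color"][:,:,::-1];cv2.imwrite(f"pics/t{k}.png",cv2.resize(c[150:265,290:430],None,fx=5,fy=5,interpolation=2))
g=cv2.GaussianBlur(c,(3,3),0).astype(np.float32)
def radial(cx,cy,r0,r1,ch,ths):
    o=[]
    for t in ths:
        r=np.arange(r0,r1,.25);x=(cx+r*np.cos(t)).astype(np.float32)[None];y=(cy+r*np.sin(t)).astype(np.float32)[None]
        p=cv2.remap(ch,x,y,cv2.INTER_LINEAR)[0];i=np.abs(np.gradient(p)).argmax();o.append((x[0,i],y[0,i]))
    return np.array(o)
lo,hi=(int(v) for v in sys.argv[2:4])
ctr=np.array([float(v) for v in sys.argv[4:6]])
for _ in range(2):
    u=proj(d,[[*ctr,46]])[0]
    f=radial(u[0],u[1],18,25,g.max(2),np.deg2rad(np.arange(lo,hi,5)))
    (x,y),e=fit(ray(d,f,46),55); ctr=np.array([x,y])
free=fit(ray(d,f,46)); print("foot",ctr.round(1),round(float(e),2),"free",free[0].round(1),"to pad (544.2,-93.2):",(np.array([544.2,-93.2])-ctr).round(1))
E
python3 s.py 529.6 -35 29.5 90 10; python3 look.py 3 -50 200 529.6 -80
```

```text
t 6.45 pos [529.8 -23.9  29.9] F [0.23 3.31 0.62] grip 0.547 q [-0.09  0.6   1.75 -0.25  0.79  0.09]
shift units [-0.36 -0.01  0.08] turn units [ 0.0023  0.0002 -0.0005] deg [ 0.4  0.  -0.1]
foot [529.2 -80.4] 1.92 free [528.  -81.8  53.3] to pad (544.2,-93.2): [ 15.  -12.8]
```

View pics/t3.png

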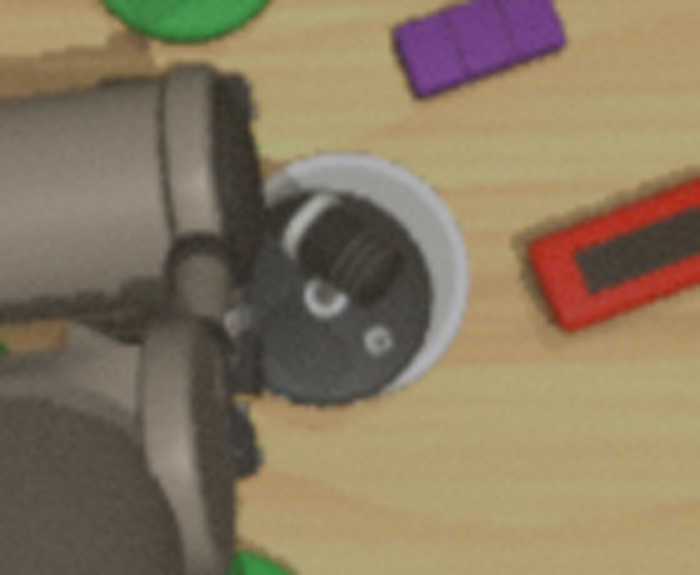

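jog_arm --deltas '[[[-0.05, 0, 0.012, 0, 0, 0], [-0.05, 0, 0.012, 0, 0, 0], [-0.05, 0, 0.012, 0, 0, 0], [-0.05, 0, 0.012, 0, 0, 0], [-0.05, 0, 0.012, 0, 0, 0], [-0.05, 0, 0.012, 0, 0, 0]]]'

```text
time: 7.1
eef_pos: [529.8, -33.6, 29.6]
eef_rot: [0.705, 0.704, -0.059, 0.064]
contact_force: [-0.1, 3.7, 2.2]
gripper_width: 0.544
```

```bash
python3 s.py 529.6 -35 29.5 90 10; python3 look.py 4 -50 115 529.6 -90
```

```text
t 7.1 pos [529.8 -33.6  29.6] F [-0.06  3.68  2.18] grip 0.544 q [-0.1   0.6   1.75 -0.25  0.78  0.07]
shift units [-0.05 -0.01  0.01] turn units [ 0.0024  0.0001 -0.0005] deg [ 0.4  0.  -0.1]
foot [528.5 -89.2] 0.43 free [528.7 -88.8  55.3] to pad (544.2,-93.2): [15.7 -4. ]
```

View pics/t4.png

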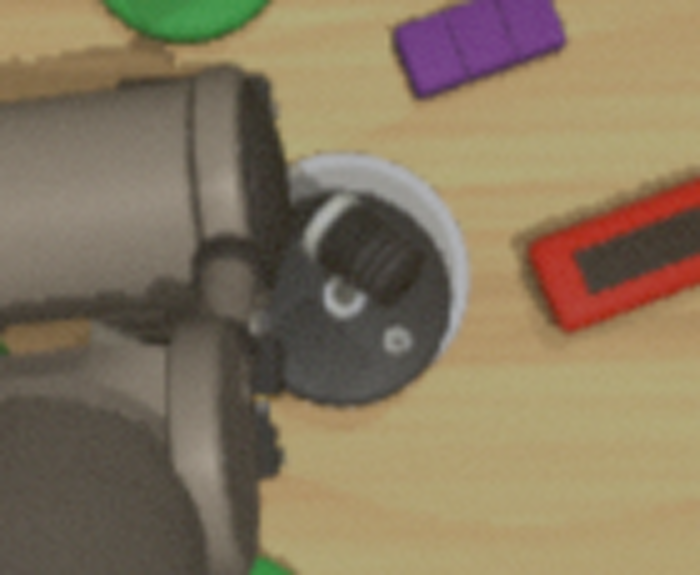

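jog_arm --deltas '[[[-0.05, 0, 0.01, 0, 0, 0], [-0.05, 0, 0.01, 0, 0, 0], [0, 0, 0, 0, 0, 0]]]'

```text
time: 7.45
eef_pos: [529.8, -37.3, 29.6]
eef_rot: [0.705, 0.704, -0.059, 0.064]
contact_force: [-0.7, 3.1, 1.6]
gripper_width: 0.547
```

```bash
python3 s.py 529.6 0 29.5 90 10; python3 look.py 5 -50 115 529.6 -92
```

```text
t 7.45 pos [529.8 -37.3  29.6] F [-0.75  3.12  1.64] grip 0.547 q [-0.11  0.6   1.75 -0.25  0.78  0.06]
shift units [ 1.23 -0.01 -0.21] turn units [ 0.0023  0.0002 -0.0006] deg [ 0.4  0.  -0.1]
foot [528.9 -93.2] 0.42 free [528.9 -93.1  55. ] to pad (544.2,-93.2): [15.3 -0. ]
```

jog_arm --deltas '[[[0.2, 0, -0.03, 0, 0, 0], [0.4, 0, -0.07, 0, 0, 0], [0.4, 0, -0.1, 0, 0, 0], [0, 0, -0.6, 0, 0, 0], [-0.1, 0, -0.8, 0, 0, 0], [-0.14, 0, -0.8, 0, 0, 0], [-0.14, 0, -0.8, 0, 0, 0], [-0.14, 0, -0.8, 0, 0, 0]]]'

```text
time: 8.3
eef_pos: [525.6, 4.6, 144.7]
eef_rot: [0.703, 0.706, -0.064, 0.061]
contact_force: [0.4, 0.1, -0.6]
gripper_width: 0.546
```

jog_arm --deltas '[[[-0.14, 0, -0.8, 0, 0, 0], [-0.14, 0, -0.8, 0, 0, 0], [-0.14, 0, -0.8, 0, 0, 0], [-0.14, 0, -0.8, 0, 0, 0], [-0.14, 0, -0.8, 0, 0, 0], [0, 0, 0, 0, 0, 0]]]'

```text
time: 8.9
eef_pos: [525.8, 11.4, 275.3]
eef_rot: [0.701, 0.707, -0.062, 0.063]
contact_force: [0.5, 0.1, -0.6]
gripper_width: 0.543
```

```bash
python3 s.py 457 -93 255 180 10; python3 look.py 6 -50 130 529 -92
```

```text
t 8.9 pos [525.8  11.4 275.3] F [ 0.49  0.08 -0.56] grip 0.543 q [-0.02  0.32  1.43 -0.18  1.38  0.01]
shift units [-3.29 -2.32  1.27] turn units [-0.0869  0.0009 -0.4896] deg [-15.6   0.2 -88.1]
foot [529.  -93.2] 0.48 free [529.2 -92.9  55.3] to pad (544.2,-93.2): [15.2 -0. ]
```

View pics/t6.png

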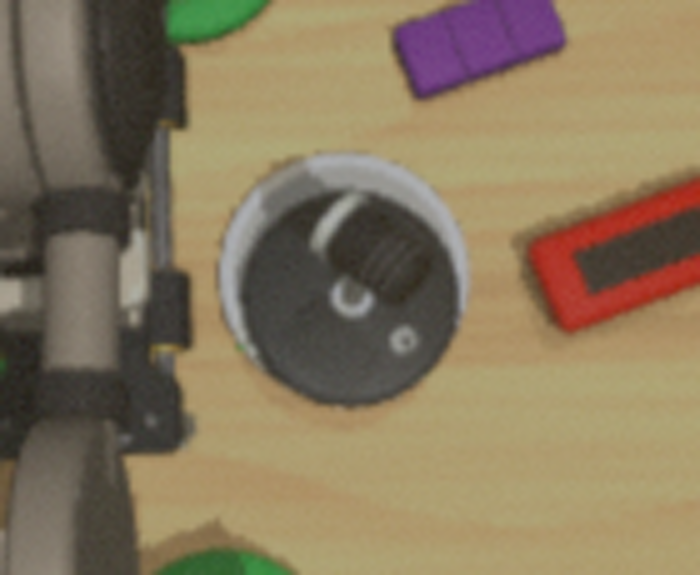

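```bash
cat > pad.py <<'E'
import sys
from h import *
d=np.load(sys.argv[1]);c=d["color"].astype(np.float32)
S=cv2.GaussianBlur(c.max(2)-c.min(2),(3,3),0)
lo,hi=int(sys.argv[2]),int(sys.argv[3])
P=[]
for t in np.deg2rad(np.arange(lo,hi,4)):
    r=np.arange(21,30,.1);x=(359.3+r*np.cos(t)).astype(np.float32)[None];y=(204.6+r*np.sin(t)).astype(np.float32)[None]
    p=cv2.remap(S,x,y,cv2.INTER_LINEAR)[0]
    i=np.argmax(p>33) # wood saturation crossing
    P.append((x[0,i],y[0,i],np.rad2deg(t),r[i]))
P=np.array(P);print(np.c_[P[:,2],P[:,3]].round(1)[::3].tolist())
for z in(9,14,18):
  for r in(None,65):
    s,e=fit(ray(d,P[:,:2],z),r);print(z,s.round(1),round(float(e),2))
E
python3 pad.py top6.npz -200 20
```

```text
[[-200.0, 26.3], [-188.0, 26.2], [-176.0, 26.2], [-164.0, 26.2], [-152.0, 26.1], [-140.0, 25.9], [-128.0, 25.2], [-116.0, 25.1], [-104.0, 25.2], [-92.0, 24.8], [-80.0, 24.6], [-68.0, 24.4], [-56.0, 24.4], [-44.0, 24.2], [-32.0, 24.1], [-20.0, 24.3], [-8.0, 24.2], [4.0, 24.2], [16.0, 24.3]]
9 [545.6 -93.4  65.5] 0.26
9 [546.2 -93.5] 0.39
14 [544.9 -93.1  65.2] 0.26
14 [545.2 -93.1] 0.27
18 [544.4 -92.7  65. ] 0.26
18 [544.4 -92.7] 0.26
```

jog_arm --deltas '[[[0, 0, 0, -0.008, 0, -0.0445], [0, 0, 0, -0.008, 0, -0.0445], [0, 0, 0, -0.008, 0, -0.0445], [0, 0, 0, -0.008, 0, -0.0445], [0, 0, 0, -0.008, 0, -0.0445], [0, 0, 0, -0.008, 0, -0.0445], [0, 0, 0, -0.008, 0, -0.0445], [0, 0, 0, -0.008, 0, -0.0445]]]'

```text
time: 9.75
eef_pos: [519.3, 17.4, 260.9]
eef_rot: [0.187, 0.979, -0.018, 0.076]
contact_force: [-0.7, -1.1, 0.6]
gripper_width: 0.546
```

jog_arm --deltas '[[[0, 0, 0, -0.008, 0, -0.0445], [0, 0, 0, -0.008, 0, -0.0445], [0, 0, 0, -0.008, 0, -0.0445], [0, 0, 0, 0, 0, 0]]]'

```text
time: 10.15
eef_pos: [515.6, 19.6, 254.5]
eef_rot: [-0.034, 0.997, 0.005, 0.072]
contact_force: [-0.1, 0.8, 0.0]
gripper_width: 0.543
```

```bash
python3 s.py 457 -93 265 180 10
```

```text
t 10.15 pos [515.6  19.6 254.5] F [-0.08  0.77  0.01] grip 0.543 q [-0.13  0.22  1.62  0.04  1.16 -1.78]
shift units [ 2.13 -3.61 -0.68] turn units [ 0.0049 -0.0097  0.0216] deg [ 0.9 -1.8  3.9]
```

jog_arm --deltas '[[[0.5, -0.7, -0.2, 0.001, -0.002, 0.004], [0.5, -0.7, -0.2, 0.001, -0.002, 0.004], [0.5, -0.75, -0.2, 0.001, -0.002, 0.004], [0.5, -0.75, -0.1, 0.001, -0.002, 0.004], [0.2, -0.75, 0, 0.001, -0.002, 0.004], [0, 0, 0, 0, 0, 0]]]'

```text
time: 10.75
eef_pos: [446.0, -92.6, 258.7]
eef_rot: [0.011, 0.997, 0.0, 0.082]
contact_force: [0.4, -0.2, -0.3]
gripper_width: 0.55
```

```bash
python3 s.py 457 -93 30 180 10
```

```text
t 10.75 pos [446.  -92.6 258.7] F [ 0.4  -0.24 -0.29] grip 0.55 q [-0.42  0.09  1.77  0.07  1.13 -2.  ]
shift units [ 0.88 -0.03  7.58] turn units [-0.0003 -0.0034 -0.0069] deg [-0.1 -0.6 -1.2]
```

```bash
python3 - <<'E'
from h import *
d=np.load("top0.npz");Z=d["z_map"];c=d["color"];T=d["cam_to_world"];K=d["mtx"]
v,u=np.mgrid[0:400,0:640];z=Z
P=np.stack([(u-K[0,2])/K[0,0]*z,-(v-K[1,2])/K[1,1]*z,-z],-1)@T[:3,:3].T+T[:3,3]
for n,cu,cv in(("gB",335,282),("gA",272,230),("lamp",357,200)):
    m=(abs(u-cu)<28)&(abs(v-cv)<28)&(P[...,2]>100)&(z>0)
    q=P[m];print(n,len(q),np.percentile(q,[2,50,98],axis=0).round(0).tolist())
E
```

```text
gB 326 [[333.0, -49.0, 174.0], [351.0, -25.0, 187.0], [368.0, -2.0, 195.0]]
gA 317 [[466.0, 107.0, 172.0], [482.0, 131.0, 186.0], [501.0, 156.0, 195.0]]
lamp 325 [[510.0, -96.0, 186.0], [530.0, -73.0, 204.0], [553.0, -50.0, 213.0]]
```

jog_arm --deltas '[[[-0.25, 0, 0.4, 0, -0.001, -0.002], [0.1, 0, 0.7, 0, -0.001, -0.002], [0.1, 0, 0.7, 0, -0.001, -0.002], [0.1, 0, 0.7, 0, 0, 0], [0.12, 0, 0.7, 0, 0, 0], [0, 0, 0, 0, 0, 0]]]'

```text
time: 11.35
eef_pos: [457.4, -87.1, 157.5]
eef_rot: [0.01, 0.996, 0.001, 0.084]
contact_force: [-0.3, 0.0, 0.3]
gripper_width: 0.54
```

```bash
python3 s.py 462 -93 30 180 10
```

```text
t 11.35 pos [457.4 -87.1 157.5] F [-0.27  0.02  0.31] grip 0.54 q [-0.4   0.22  1.92  0.09  0.84 -2.  ]
shift units [ 0.56 -0.21  4.21] turn units [ 0.0003 -0.0018 -0.0066] deg [ 0.  -0.3 -1.2]
```

jog_arm --deltas '[[[0.02, -0.07, 0.5, 0, 0, -0.003], [0.07, -0.07, 0.6, 0, 0, -0.003], [0.07, -0.05, 0.6, 0, 0, 0], [0.07, -0.04, 0.6, 0, 0, 0], [0, 0, 0, 0, 0, 0]]]'

```text
time: 11.85
eef_pos: [465.5, -90.6, 89.1]
eef_rot: [0.004, 0.996, 0.001, 0.086]
contact_force: [-1.2, 0.9, 0.1]
gripper_width: 0.547
```

```bash
python3 s.py 462 -93 30 180 10; python3 - <<'E'
from workcell import capture
import cv2
for n in ["side","wrist"]:
    im=capture(n)["color"][:,:,::-1]
    if n=="side": im=cv2.resize(im[110:260,230:430],None,fx=4,fy=4,interpolation=2)
    cv2.imwrite(f"pics/{n}7.png",im)
E
```

```text
t 11.85 pos [465.5 -90.6  89.1] F [-1.18  0.86  0.14] grip 0.547 q [-0.4   0.35  1.99  0.11  0.65 -2.05]
shift units [ 0.45 -0.09  1.92] turn units [ 0.0003 -0.001  -0.0024] deg [ 0.1 -0.2 -0.4]
```

View pics/side7.png

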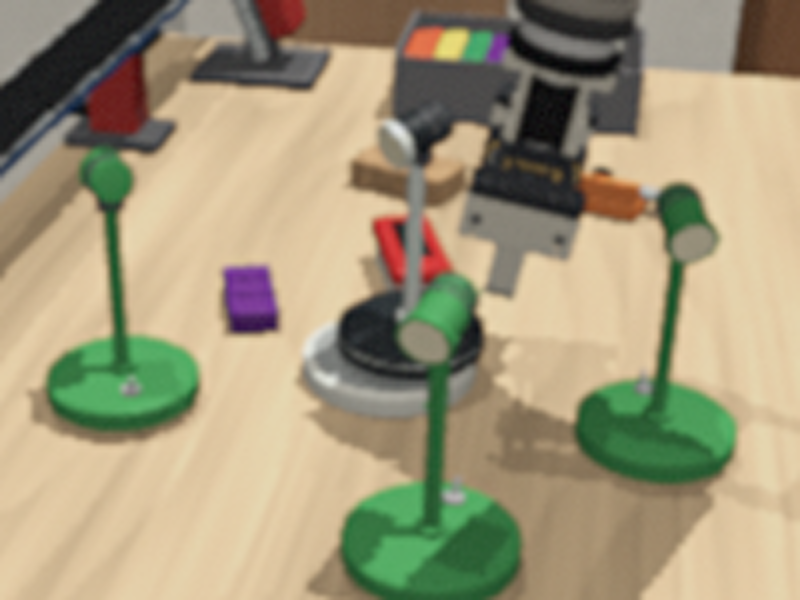

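View pics/wrist7.png

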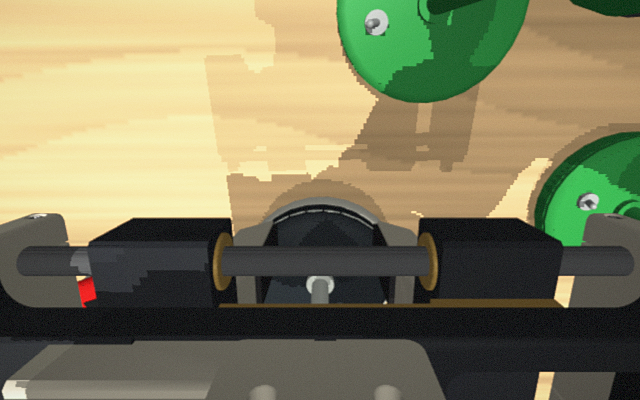

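jog_arm --deltas '[[[0.16, -0.04, 0.45, 0, 0, -0.001], [0.13, -0.03, 0.45, 0, 0, -0.001], [0.13, -0.02, 0.45, 0, 0, 0], [0.1, 0, 0.3, 0, 0, 0], [0, 0, 0, 0, 0, 0]]]'

```text
time: 12.45
eef_pos: [465.1, -94.4, 45.0]
eef_rot: [0.001, 0.996, -0.002, 0.093]
contact_force: [-0.3, -0.7, 0.1]
gripper_width: 0.544
```

```bash
python3 s.py 471 -93 29.5 180 10
```

```text
t 12.45 pos [465.1 -94.4  45. ] F [-0.34 -0.68  0.06] grip 0.544 q [-0.41  0.43  2.04  0.15  0.5  -2.1 ]
shift units [-0.1   0.05  0.54] turn units [-0.0015  0.0039 -0.0002] deg [-0.3  0.7 -0. ]
```

jog_arm --deltas '[[[0.1, 0.02, 0.2, 0, 0.001, 0], [0.08, 0.02, 0.2, 0, 0.001, 0], [0.05, 0, 0.13, 0, 0, 0], [0, 0, 0, 0, 0, 0]]]'

```text
time: 12.85
eef_pos: [462.6, -93.4, 29.0]
eef_rot: [0.001, 0.996, -0.003, 0.092]
contact_force: [-0.6, 0.3, 0.0]
gripper_width: 0.543
```

```bash
python3 s.py 471 -93 29.5 180 10
```

```text
t 12.85 pos [462.6 -93.4  29. ] F [-0.61  0.25  0.01] grip 0.543 q [-0.41  0.46  2.06  0.15  0.46 -2.11]
shift units [-0.28  0.01  0.03] turn units [-0.0019  0.0029 -0.0002] deg [-0.3  0.5 -0. ]
```

jog_arm --deltas '[[[-0.09, 0, 0.014, 0, 0, 0], [-0.09, 0, 0.014, 0, 0, 0], [-0.07, 0, 0.012, 0, 0, 0], [-0.05, 0, 0.009, 0, 0, 0], [-0.05, 0, 0.009, 0, 0, 0], [-0.05, 0, 0.009, 0, 0, 0], [-0.05, 0, 0.009, 0, 0, 0]]]'

```text
time: 13.55
eef_pos: [475.6, -93.3, 29.0]
eef_rot: [0.001, 0.996, -0.002, 0.09]
contact_force: [-4.1, -1.3, 2.3]
gripper_width: 0.545
```

```bash
python3 s.py 488.5 -93 29.5 180 10;  python3 look.py 8 -180 20 532 -93
```

```text
t 13.55 pos [475.6 -93.3  29. ] F [-4.07 -1.27  2.3 ] grip 0.545 q [-0.39  0.47  2.02  0.14  0.48 -2.08]
shift units [-0.42  0.01  0.06] turn units [-0.0016  0.0017 -0.0003] deg [-0.3  0.3 -0.1]
foot [531.7 -92.1] 1.8 free [532.2 -92.2  54.7] to pad (544.2,-93.2): [12.5 -1.1]
```

View pics/t8.png

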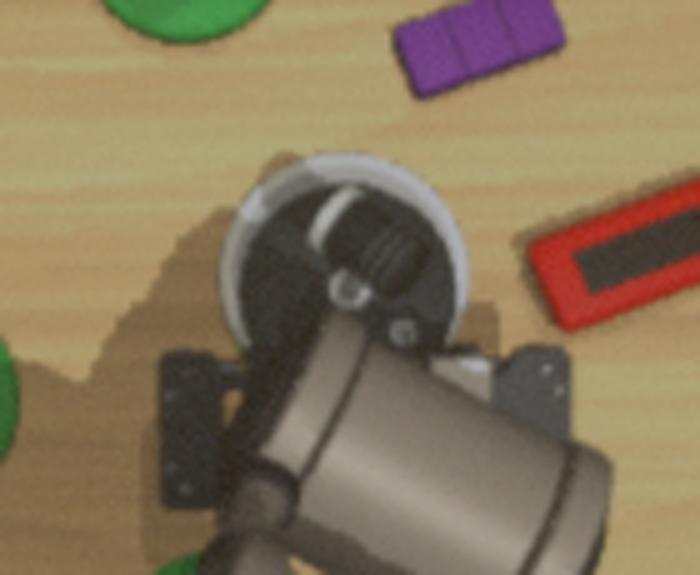

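jog_arm --deltas '[[[-0.05, 0, 0.01, 0, 0, 0], [-0.05, 0, 0.01, 0, 0, 0], [-0.05, 0, 0.01, 0, 0, 0], [-0.05, 0, 0.01, 0, 0, 0], [-0.05, 0, 0.01, 0, 0, 0], [-0.05, 0, 0.01, 0, 0, 0], [0, 0, 0, 0, 0, 0]]]'

```text
time: 14.3
eef_pos: [484.5, -92.5, 28.8]
eef_rot: [0.0, 0.996, -0.002, 0.089]
contact_force: [-2.2, -0.4, 2.3]
gripper_width: 0.545
```

```bash
python3 s.py 488.5 -93 29.5 180 10;  python3 look.py 9 -180 10 541 -93
```

```text
t 14.3 pos [484.5 -92.5  28.8] F [-2.23 -0.42  2.3 ] grip 0.545 q [-0.39  0.49  2.    0.13  0.5  -2.07]
shift units [-0.13 -0.01 -0.  ] turn units [-0.0012  0.001  -0.0001] deg [-0.2  0.2 -0. ]
foot [540.8 -91.1] 1.07 free [540.3 -91.   55.4] to pad (544.2,-93.2): [ 3.4 -2.1]
```

View pics/t9.png

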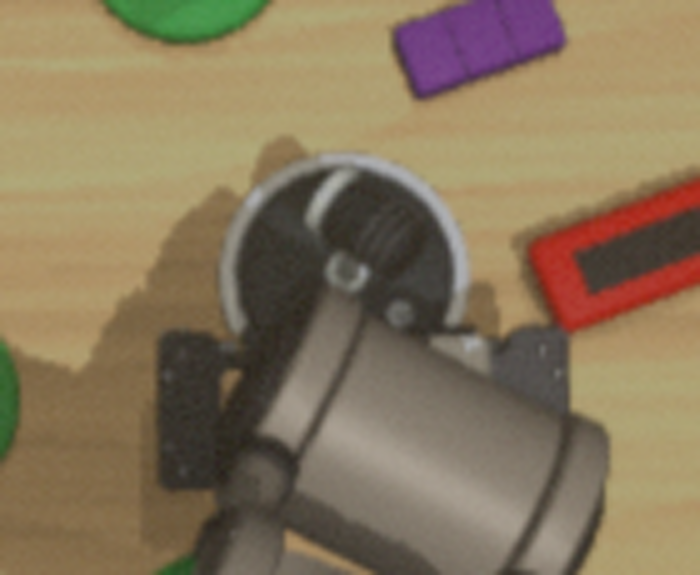

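jog_arm --deltas '[[[-0.05, -0.01, 0.01, 0, 0, 0], [-0.05, -0.01, 0.01, 0, 0, 0], [0, 0, 0, 0, 0, 0]]]'

```text
time: 14.65
eef_pos: [487.4, -92.8, 28.6]
eef_rot: [0.0, 0.996, -0.002, 0.088]
contact_force: [-2.3, -0.1, 2.3]
gripper_width: 0.546
```

```bash
python3 s.py 488.3 -93 29.5 180 10;  python3 look.py 10 -180 10 544 -93
```

```text
t 14.65 pos [487.4 -92.8  28.6] F [-2.27 -0.06  2.25] grip 0.546 q [-0.38  0.49  1.99  0.13  0.5  -2.06]
shift units [-0.04 -0.01 -0.02] turn units [-0.001   0.0007 -0.    ] deg [-0.2  0.1 -0. ]
foot [542.4 -91.2] 1.61 free [542.  -91.2  55.3] to pad (544.2,-93.2): [ 1.8 -2. ]
```

jog_arm --deltas '[[[0.15, 0, -0.03, 0, 0, 0], [0.3, 0, -0.05, 0, 0, 0], [0.3, 0, -0.05, 0, 0, 0], [0, 0, -0.4, 0, 0, 0], [-0.1, 0, -0.7, 0, 0, 0], [-0.13, 0, -0.7, 0, 0, 0], [-0.13, 0, -0.7, 0, 0, 0], [-0.13, 0, -0.7, 0, 0, 0]]]'

```text
time: 15.5
eef_pos: [458.9, -92.8, 129.8]
eef_rot: [0.001, 0.996, -0.002, 0.089]
contact_force: [-0.6, 0.5, -0.6]
gripper_width: 0.545
```

```bash
python3 s.py 460 -93 260 180 10
```

```text
t 15.5 pos [458.9 -92.8 129.8] F [-0.61  0.55 -0.63] grip 0.545 q [-0.41  0.27  1.96  0.1   0.75 -2.04]
shift units [-0.8  -0.02 -4.27] turn units [-0.0013  0.0009 -0.0008] deg [-0.2  0.2 -0.1]
```

Up above the lamps, then aside (+y, at height) to uncover the view.

jog_arm --deltas '[[[-0.13, 0, -0.8, 0, 0, 0], [-0.13, 0, -0.8, 0, 0, 0], [-0.13, 0, -0.8, 0, 0, 0], [-0.13, 0, -0.8, 0, 0, 0], [-0.13, 0, -0.8, 0, 0, 0], [-0.13, 0, -0.8, 0, 0, 0], [0, 0, 0, 0, 0, 0]]]'

```text
time: 16.2
eef_pos: [454.2, -92.8, 291.8]
eef_rot: [0.003, 0.995, -0.006, 0.095]
contact_force: [0.3, -0.0, -0.6]
gripper_width: 0.544
```

jog_arm --deltas '[[[0, 0.9, 0, 0, 0, 0], [0, 0.9, 0, 0, 0, 0], [0, 0.9, 0, 0, 0, 0], [0, 0.9, 0, 0, 0, 0], [0, 0.9, 0, 0, 0, 0], [0, 0.9, 0, 0, 0, 0], [0, 0, 0, 0, 0, 0]]]'

```text
time: 16.9
eef_pos: [451.5, 73.4, 289.7]
eef_rot: [0.006, 0.995, -0.007, 0.096]
contact_force: [0.6, -0.7, 0.7]
gripper_width: 0.545
```

```bash
python3 s.py 460 -93 260 180 10;  python3 look.py 11 -180 180 544 -93; python3 pad.py top11.npz -180 180
```

```text
t 16.9 pos [451.5  73.4 289.7] F [ 0.55 -0.67  0.66] grip 0.545 q [ 0.    0.06  1.73 -0.02  1.16 -1.55]
shift units [-0.14 -5.53  1.1 ] turn units [-0.0045  0.0054 -0.0031] deg [-0.8  1.  -0.6]
foot [542.9 -91.1] 1.02 free [542.9 -91.1  55. ] to pad (544.2,-93.2): [ 1.3 -2.1]
[[-180.0, 26.2], [-168.0, 26.1], [-156.0, 26.0], [-144.0, 25.8], [-132.0, 25.4], [-120.0, 25.1], [-108.0, 24.7], [-96.0, 24.5], [-84.0, 24.6], [-72.0, 24.4], [-60.0, 24.4], [-48.0, 24.5], [-36.0, 24.1], [-24.0, 24.3], [-12.0, 24.2], [0.0, 24.2], [12.0, 24.3], [24.0, 24.5], [36.0, 24.6], [48.0, 24.8], [60.0, 24.9], [72.0, 25.1], [84.0, 25.3], [96.0, 25.5], [108.0, 25.5], [120.0, 25.9], [132.0, 26.0], [144.0, 26.0], [156.0, 26.2], [168.0, 26.1]]
9 [545.3 -93.4  65.5] 0.27
9 [545.2 -93.5] 0.56
14 [544.6 -93.1  65.3] 0.27
14 [544.6 -93.1] 0.35
18 [544.  -92.8  65. ] 0.27
18 [544.  -92.8] 0.27
```

View pics/t11.png

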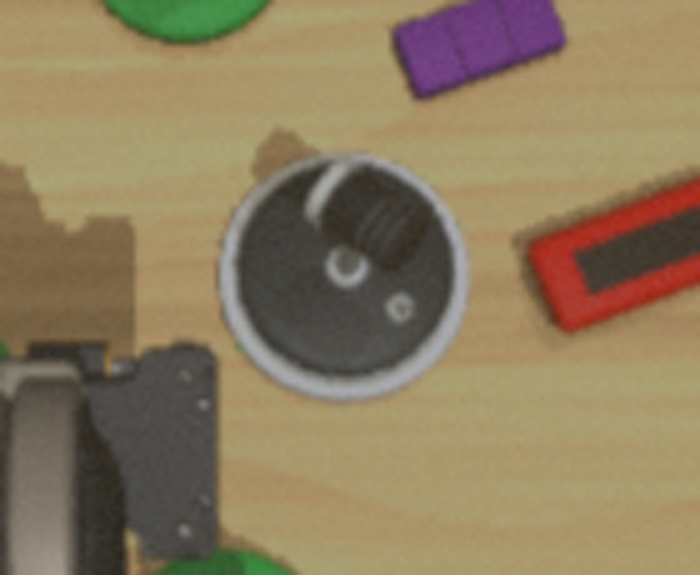

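```bash
python3 look.py 12 -20 200 543 -92; python3 look.py 13 -60 150 543 -92; python3 - <<'E'
from h import *
d=np.load("top11.npz");print("stem root",ray(d,(359.3,203.1),47))
a=np.load("top0.npz")["color"].astype(int);b=d["color"].astype(int)
D=(abs(a-b).max(2)>50)
for n,(x0,x1,y0,y1) in dict(brush=(390,445,180,220),wax=(365,408,143,172),cork=(475,512,163,212),guide=(480,510,228,285),cleaner=(165,205,130,168),yellow=(147,170,190,230),tin=(152,190,255,292)).items(): print(n,int(D[y0:y1,x0:x1].sum()))
E
```

```text
foot [543.  -90.7] 0.52 free [543.1 -90.7  55.2] to pad (544.2,-93.2): [ 1.2 -2.5]
foot [543.2 -90.9] 0.45 free [543.6 -90.5  55.5] to pad (544.2,-93.2): [ 1.  -2.3]
stem root [[544.16147853 -93.02779449  47.        ]]
brush 0
wax 0
cork 0
guide 0
cleaner 0
yellow 0
tin 75
```

```bash
python3 - <<'E'
from workcell import arm
print(arm.job_done())
E
```

```text
the job is handed in; nothing more can be done
None
```

I centred the lamp on its pad with two gentle pushes, backed the arm away, and handed the job in. That took about 17 s of the 58 s allowed; no verdict was reported.

**Pushes:** I used two open fingertips low on the foot wall, about 30 mm above the bench, with the gripper leaning back 10°. One push went 18 mm towards −y and one about 14 mm towards +x. Pushing force read about 2–5 N.

**Final position:** Circle fits in the top view put the foot about 2–2.6 mm from the pad's axis, against the 6 mm limit. The picture shows pad all round the foot. A quick sighting on the stem root gave under 1 mm instead, so the methods differ by about 2 mm, but both are inside the limit.

**Bystanders:** The before-and-after pictures showed no change at six of the seven. The tin's patch did change by 75 pixels. I put that down to the arm's shadow moving, since the arm never came low near it, but I did not check its position separately.

**Not measured:** I did not measure the lamp's tilt or height directly. In the last top view it looks upright on the pad.

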